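Refit the bars of the dabba rack and load it

TASK

The three loose wooden bars of the dabba rack were taken out for cleaning. First put all three back: pass each down through one of the three eyelets in the rack's front rail, then feel about with its foot on the bottom board until it drops fully home in the blind hole hidden below. Only after that, stand all the small steel dabbas upright on the rack's bottom board, behind the bars, never tipping one over, and leave the tumbler, bottle and grater where they are.

Things in the scene. Friction and masses are not known exactly. Their poses are not given: they have to be found in the camera images.
- rack: Wooden bar-fronted dabba rack, screwed down (never moves), 344 wide (its y), 170 deep (its x); end panels 95 high, 12 thick. Origin: centre of its footprint at counter height; x points from the barred front to the back, roughly away from the robot, z up. Two glued bars like the loose ones at x -58, y +120 and -120, tops 146 high. Back slat: inner face at x +75, 52 to 80 high. Open above the bay.
- rack_eye0 (a point): Centre of the left eyelet (rack x -58, y +60) at the top face (88 above the counter) of the front rail, which is 58 deep and 10 thick: a steel-rimmed hole 40 wide through the rail. In the bottom board below is a blind hole 26.5 wide, 20 deep, 1.5 chamfer, hidden by the rail and off from straight below: sweep the bar's foot on the board, lightly pressed, in a spiral out to about 7 mm until it drops in.
- rack_eye1 (a point): Centre of the middle eyelet (rack x -58, y 0), with a hidden blind hole below; otherwise as rack_eye0. The bottom board with the holes is 26 thick (its top 26 above the counter); it cannot move, but was fitted with play: it lies up to 5 mm off in the rack's x and up to 5 mm off in its y, and its three blind holes with it (the same shift for all).
- rack_eye2 (a point): Centre of the right eyelet (rack x -58, y -60), with a hidden blind hole below; otherwise as rack_eye0.
- rack_bay (a point): Middle of the space for the dabbas, on the bottom board's top face (rack x +26, y 0, 26 above the counter), axes as the rack's. The space runs 160 either way in y to the end panels, and in x from the seated bars (backs about 72 in front of this point) to the back slat (49 behind). Three dabbas side by side, 96 apart, fit with room for fingers closing along the rack's y.
- bar0_center (a point): Loose wooden bar: a round dowel 24 wide and 140 long, 55 g, standing on end on the counter; foot edge chamfered 1 mm, both ends flat. The point is the middle of its length, z along it, up (foot 70 below). Seated, this point is 76 above the counter and the top 58 above the rail; standing on the bottom board outside a hole, 96. Either bar fits either eyelet. Tips over easily if knocked.
- bar1_center (a point): Loose wooden bar: a round dowel 24 wide and 140 long, 55 g, standing on end on the counter; foot edge chamfered 1 mm, both ends flat. The point is the middle of its length, z along it, up (foot 70 below). Seated, this point is 76 above the counter and the top 58 above the rail; standing on the bottom board outside a hole, 96. Either bar fits either eyelet. Tips over easily if knocked.
- bar2_center (a point): Loose wooden bar: a round dowel 24 wide and 140 long, 55 g, standing on end on the counter; foot edge chamfered 1 mm, both ends flat. The point is the middle of its length, z along it, up (foot 70 below). Seated, this point is 76 above the counter and the top 58 above the rail; standing on the bottom board outside a hole, 96. Either bar fits either eyelet. Tips over easily if knocked.
- tin0_center (a point): Small closed steel dabba (lidded tin), a cylinder 60 wide and 68 high, 0.18 to 0.35 kg, heavy at the foot, its lid held fast, standing on the counter; two or three of them are there. The point is its middle, z up its axis (foot 34 below). On the bottom board this point is 60 above the counter.
- tin1_center (a point): Small closed steel dabba (lidded tin), a cylinder 60 wide and 68 high, 0.18 to 0.35 kg, heavy at the foot, its lid held fast, standing on the counter; two or three of them are there. The point is its middle, z up its axis (foot 34 below). On the bottom board this point is 60 above the counter.
- tin2_center (a point): Small closed steel dabba (lidded tin), a cylinder 60 wide and 68 high, 0.18 to 0.35 kg, heavy at the foot, its lid held fast, standing on the counter; two or three of them are there. The point is its middle, z up its axis (foot 34 below). On the bottom board this point is 60 above the counter.
- tumbler_center (a point): Bystander: open steel tumbler 70 wide at the rim, 95 high; the point is its middle.
- bottle_center (a point): Bystander: green glass bottle with a brass twist cap, 66 wide, 190 high; the point is its middle.
- grater_center (a point): Bystander: steel box grater 72 by 92, 200 high with its handle; the point is the middle of its 165 high body.

How it is judged:
By the outcome, as a careful person would: the job done as asked, in the order asked, and still so for the second after the job is handed in, with the robot touching nothing.
Of tin0, tin1, tin2 only 2 to 3 are there at a start; the rules pass over those that are not, and their reading is None.
At some moment in a run one of tin0, tin1, tin2 may be knocked a few centimetres aside while the robot is not near it.
It also fails if it takes over 210 s, if anything falls off the work surface, if the arm or the gripper's body presses on something with over 40 N, if the wrist force passes 120 N, or if a joint passes its speed limit or range.

ROBOT

A 6-joint arm with a two-finger parallel gripper is mounted at the origin on the work surface. World frame = base frame: x ahead of the robot, y to its left, z up, the work surface at z = 0. Lengths are in m, angles in degrees, forces in N, time in s.
With the tool pointing down it reaches from about 0.25 to 0.725 m from the base axis. Payload 9.7 kg.
Tool frame: the origin (TCP) lies at the very end of the fingers, on their centre line; the grasp point (between the pads) lies 19 mm behind it; y points along the fingers, x is the direction in which the jaws open and shut, and the axes are right-handed (so a half turn about y gives the same grasp; the last joint's range is limited). The gripper opens to 85 mm and grips with 20 to 120 N. Pads are 22 mm wide; open, the fingers measure 114 mm over their backs; the gripper's body (76 mm by 85 mm) begins 54 mm behind the grasp point. The pads swing forward as they close: fully open they stand 13 mm farther back than shut.
Start: joints at [64.744, 4.979, 10.078, 95.1, 0, 90], TCP at [0.235, 0.497, 0.231] pointing down, gripper open.
Joint ranges: [-179.16, 179.16], [-48.56, 103.87], [-65.8, 70.77], [-126.05, 130.52], [-82.76, 87.17], [-180, 180]. Speed limits (degrees/s): [127.2, 127.2, 147.25, 180, 180, 180].

INTERFACE

Orientations are given as [roll, pitch, yaw] about the fixed x, y, z axes, in that order (R = Rz(yaw) Ry(pitch) Rx(roll)).
In Python, from workcell import bot gives the robot as it stands.
- The arm moves only by the shell command python3 -m jog 'ROWS' [FORCE]. ROWS is JSON, a list of rows, each a list of 7 numbers: the closure, from 0 (fully open) to 1 (shut), then the shift along the world's x, y, z in units of 25 mm (1.0 is 25 mm), then the turn, a rotation vector about the world's x, y, z in units of 5 degrees (1.0 is 5 degrees). A call has 1 to 5 rows; each row is the pose to reach, as a shift and turn from the pose commanded when the call began; what a row does not reach only later rows make up. A row lasts 1/10 s, in which the tool goes at most 50 mm and 8.59 degrees, less where a joint would pass 70% of its speed; a pose out of reach is approached as far as the arm can. A call with a gripper value outside its range is refused whole. The fingers move at their own pace and stop on an object; FORCE is the grip in N (left out, the last holds). Time passes only in rows, so rows that repeat a pose let the fingers close. It gives the time, the measured TCP pose, the force and the opening at its end, in the units of the state.
- bot.get_obs(): the state, without advancing time (a new reading comes with each control period).
- bot.camera(name): name is "scene" or "top" or "wrist"; returns (picture, depth): 400x640x3 uint8, red, green, blue; 400x640 float32, m along the optical axis (not along the pixel's ray), 0 where there is no reading.
- bot.camera_model(name): a dict with "fx", "fy", "cx", "cy" (pixels), "rvec" (rotation vector, rad) and "tvec" (3), from world to camera coordinates, as OpenCV has them; the wrist camera has in their place "tool_from_camera" (4x4, takes a point from camera to tool coordinates, whose origin is the TCP and whose axes are the tool frame's). Camera axes: x right, y down, z forward; pixel columns grow to the right and rows downward; lengths in m; the calibration is good to about 2 mm. The wrist camera is an equidistant fisheye: a pixel r from the principal point sees the ray r / f radians off the axis. A picture is of the moment at which its call begins: read the wrist's pose just before it. camera_model takes no time and is no camera call.
- bot.job_done(): hands the job in, once; it reports no verdict.
Trained networks look in the newest picture that a camera, given by its name, has taken for a name from the list of things; names that differ only in an ending like _2 or _b are one class to them, and where a whole thing is asked for, a point or a joint stands for the part that bears it (a point fixed in the world has none). Each returns a list of dicts, best first, with "conf" (0 to 1); they miss things now and then, are a little off and sometimes report something else, mostly with a low value. They report only what shows in the picture. A call takes as long as a camera call.
- bot.regions_of(camera, label): "pixels" (400x640 bool, what is visible of it) and "point" ([row, column] in pixels, amid what is visible of it).
The state is a dict: "time": time; "q": joint angles; "qd": joint speeds; "joint_efforts": joint torques, N m; "ee_pos": TCP position; "tcp_rot": TCP orientation; "wrist_force": force on the tool from outside, world axes, zero at the start; "torque": the same for the moment, N m; "opening": finger opening in m.
Only numpy, scipy, OpenCV 4.12 (cv2) and the standard library are available. Lean on these libraries where they do the work, as an engineer would, in place of code of your own. Each camera call takes 0.05 s, during which the arm holds its last target. There are 200 camera calls.

## Working session

There is one attempt and no reset: what is moved stays moved. The work goes in short steps, Python scripts to look and compute and a shell command to move; the robot and the scene stay as the last step left them, time stands still between calls to the robot, and variables do not carry over. Pictures are saved under pics/ and viewed, about 12 in all and at most 16, crops included, and the job is handed in when it is done.

```bash
ls; mkdir -p pics; cat > h.py <<'E'
from workcell import bot
import numpy as np, cv2
from scipy.spatial.transform import Rotation as R
def w2c(n):
    m=bot.camera_model(n); Rm=cv2.Rodrigues(np.array(m["rvec"],float))[0]; return m,Rm,np.array(m["tvec"],float).ravel()
def cloud(n,d):
    m,Rm,t=w2c(n); v,u=np.mgrid[0:400,0:640]
    p=np.stack([(u-m["cx"])/m["fx"]*d,(v-m["cy"])/m["fy"]*d,d],-1)
    return (p-t)@Rm
def obs():
    o=bot.get_obs(); print({k:np.round(o[k],4).tolist() for k in("time","q","ee_pos","tcp_rot","wrist_force","opening")}); return o
E
python3 - <<'E'
from h import *
obs()
for n in("top","scene"):
    p,d=bot.camera(n); cv2.imwrite(f"pics/{n}0.png",p[:,:,::-1]); P=cloud(n,d)
    for l in["rack","bar0_center","tin0_center","tumbler_center","bottle_center","grater_center","rack_eye0"]:
        for r in bot.regions_of(n,l):
            m=r["pixels"]&(d>0)
            if m.sum()<5: continue
            q=P[m]; zt=np.percentile(q[:,2],95); top=q[q[:,2]>zt-.008]
            print(n,l,round(r["conf"],2),np.round(r["point"]),m.sum(),"topz",round(zt,3),"topmid",np.round((top.min(0)+top.max(0))/2,3),"ext",np.round(np.ptp(top,axis=0),3))
E
```

```text
pics
{'time': 0.0, 'q': [64.7449, 5.0088, 10.0348, 95.0995, 0.0012, 90.0007], 'ee_pos': [0.2346, 0.4972, 0.2306], 'tcp_rot': [-89.9988, 0.0736, 64.7442], 'wrist_force': [0.2183, -0.004, -0.0227], 'opening': 0.0856}
top rack 0.92 [179. 291.] 4102 topz 0.099 topmid [ 0.614 -0.01   0.121] ext [0.187 0.351 0.061]
top rack 0.59 [236. 291.] 445 topz 0.073 topmid [ 0.434 -0.001  0.071] ext [0.059 0.057 0.012]
top bar0_center 0.67 [244. 231.] 136 topz 0.142 topmid [0.407 0.153 0.139] ext [0.022 0.023 0.01 ]
top tin0_center 0.96 [238. 345.] 404 topz 0.073 topmid [ 0.428 -0.142  0.07 ] ext [0.054 0.057 0.01 ]
top tumbler_center 0.98 [180. 410.] 618 topz 0.094 topmid [ 0.579 -0.31   0.093] ext [0.065 0.066 0.014]
top bottle_center 0.61 [145. 417.] 823 topz 0.19 topmid [ 0.676 -0.326  0.189] ext [0.029 0.029 0.012]
top grater_center 0.89 [174. 476.] 1645 topz 0.198 topmid [ 0.585 -0.465  0.2  ] ext [0.038 0.064 0.019]
top rack_eye0 0.56 [179. 292.] 4055 topz 0.099 topmid [ 0.612 -0.01   0.122] ext [0.185 0.351 0.06 ]
scene rack 0.82 [222. 337.] 5753 topz 0.114 topmid [ 0.637 -0.006  0.129] ext [0.196 0.261 0.046]
scene bar0_center 0.85 [216. 417.] 477 topz 0.142 topmid [0.407 0.151 0.139] ext [0.025 0.024 0.012]
scene tin0_center 0.85 [183. 336.] 524 topz 0.073 topmid [ 0.462 -0.115  0.078] ext [0.125 0.119 0.025]
scene tin0_center 0.3 [152. 316.] 293 topz 0.142 topmid [ 0.466 -0.211  0.141] ext [0.149 0.179 0.014]
scene tumbler_center 0.6 [168. 260.] 701 topz 0.097 topmid [ 0.607 -0.265  0.095] ext [0.127 0.169 0.012]
scene bottle_center 0.71 [167. 227.] 1236 topz 0.187 topmid [ 0.677 -0.324  0.187] ext [0.028 0.031 0.016]
scene grater_center 0.96 [128. 235.] 1459 topz 0.187 topmid [ 0.614 -0.408  0.191] ext [0.098 0.174 0.025]
scene rack_eye0 0.82 [217. 336.] 5824 topz 0.114 topmid [ 0.557 -0.006  0.129] ext [0.041 0.261 0.046]
```

View pics/top0.png

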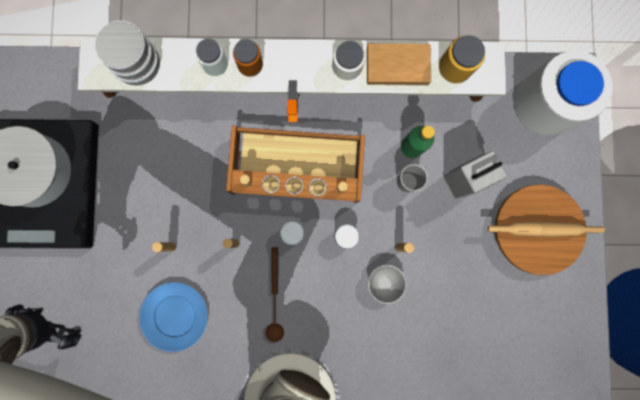

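View pics/scene0.png

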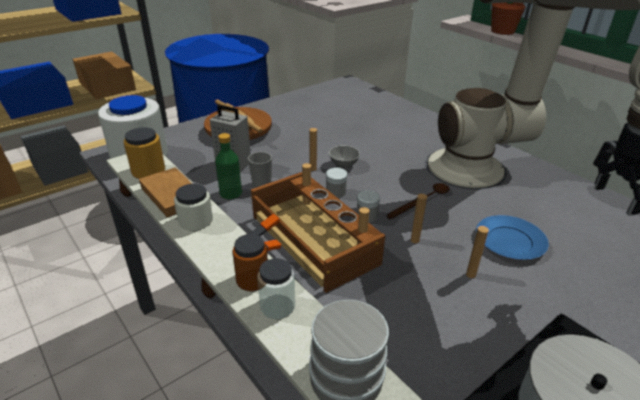

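The top view shows bars at (164,247), (231,243) and (407,247), two tins at (291,233) and (346,237), and the rack eyelets at (271,184), (294,186) and (318,187). Next I measure them from depth.

```bash
cat > m.py <<'E'
from h import *
for n in("top","scene"):
    p,d=bot.camera(n); P=cloud(n,d); x,y,z=P[...,0],P[...,1],P[...,2]
    def cl(lo,hi,box,nm):
        m=((d>0)&(z>lo)&(z<hi)&(x>box[0])&(x<box[1])&(y>box[2])&(y<box[3])).astype(np.uint8)
        k,L,s,c=cv2.connectedComponentsWithStats(m,connectivity=8)
        for i in range(1,k):
            if s[i,4]<15: continue
            q=P[L==i]; print(n,nm,s[i,4],np.round(c[i]),"mean",np.round(q.mean(0),4),"mid",np.round((q.min(0)+q.max(0))/2,4),"ext",np.round(np.ptp(q,axis=0),3))
    cl(.134,.152,(.3,.72,-.35,.45),"barTops")
    cl(.062,.076,(.3,.5,-.25,.1),"tinTops")
    if n=="top": cl(.089,.105,(.45,.75,-.25,.25),"panels"); cl(.083,.0915,(.45,.65,-.2,.2),"rail")
p,d=bot.camera("top")
cv2.imwrite("pics/rk.png",cv2.resize(p[115:215,215:375,::-1],None,fx=5,fy=5,interpolation=cv2.INTER_CUBIC))
E
python3 m.py
```

```text
top barTops 120 [420. 138.] mean [ 0.6707 -0.3189  0.1406] mid [ 0.6749 -0.3237  0.1432] ext [0.041 0.042 0.017]
top barTops 78 [244. 180.] mean [0.5629 0.1129 0.145 ] mid [0.5632 0.1134 0.1441] ext [0.022 0.024 0.015]
top barTops 78 [342. 186.] mean [ 0.5484 -0.1253  0.145 ] mid [ 0.5483 -0.1249  0.143 ] ext [0.022 0.022 0.017]
top barTops 78 [227. 243.] mean [0.408  0.1525 0.1392] mid [0.4073 0.1531 0.1392] ext [0.022 0.022 0.01 ]
top barTops 77 [157. 247.] mean [0.3977 0.3213 0.1389] mid [0.3985 0.3214 0.1397] ext [0.022 0.022 0.011]
top barTops 75 [408. 248.] mean [ 0.4012 -0.2877  0.1392] mid [ 0.4015 -0.288   0.1406] ext [0.022 0.024 0.013]
top tinTops 431 [291. 233.] mean [ 0.4349 -0.0011  0.0684] mid [ 0.4344 -0.0007  0.069 ] ext [0.059 0.057 0.014]
top tinTops 432 [346. 236.] mean [ 0.4285 -0.1425  0.0684] mid [ 0.4279 -0.1435  0.0687] ext [0.059 0.06  0.013]
top panels 324 [230. 160.] mean [0.6199 0.155  0.0939] mid [0.6229 0.1516 0.0947] ext [0.171 0.028 0.011]
top panels 317 [360. 168.] mean [ 0.6011 -0.1745  0.0941] mid [ 0.6038 -0.1733  0.0954] ext [0.168 0.026 0.013]
t
[... 1491 characters left out ...]
29  0.143 ] ext [0.047 0.044 0.018]
scene barTops 72 [306. 167.] mean [ 0.5516 -0.1236  0.1446] mid [ 0.5491 -0.1257  0.143 ] ext [0.027 0.027 0.017]
scene barTops 63 [422. 197.] mean [0.4099 0.153  0.1405] mid [0.4086 0.1519 0.1394] ext [0.025 0.025 0.01 ]
scene barTops 95 [364. 212.] mean [0.5667 0.1153 0.1444] mid [0.5653 0.1135 0.1418] ext [0.023 0.024 0.016]
scene barTops 84 [483. 230.] mean [0.3996 0.3218 0.1404] mid [0.3988 0.3211 0.1395] ext [0.026 0.024 0.01 ]
scene tinTops 230 [336. 174.] mean [ 0.4327 -0.1386  0.0704] mid [ 0.4292 -0.1418  0.0687] ext [0.061 0.06  0.013]
scene tinTops 280 [368. 197.] mean [0.4393 0.0023 0.0702] mid [ 0.4352 -0.      0.0689] ext [0.063 0.06  0.013]
```

View pics/rk.png

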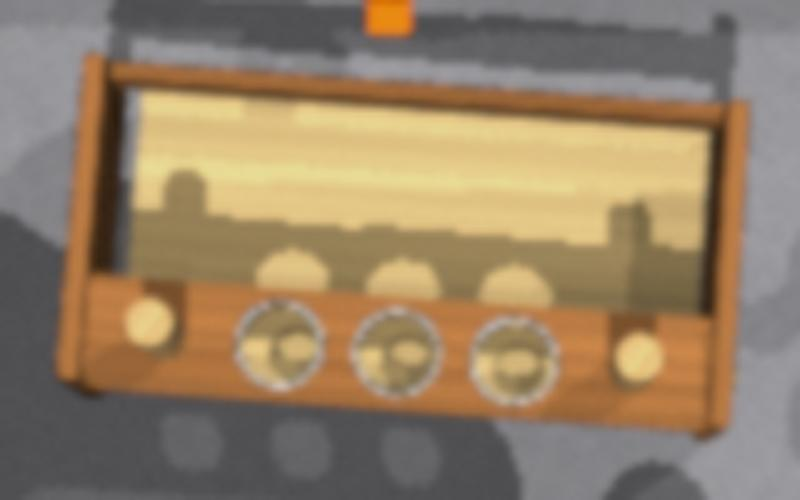

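The zoom shows the three rimmed eyelets with partly lit board below. The glued bars give a rack yaw of about -3.5°. eye1 is at about (0.556, -0.006), eye0 at (0.5595, 0.054) and eye2 at (0.552, -0.066). Now I check the camera mount and move towards the rack for one close look down the eyelets.

```bash
python3 -c "
from h import *
m=bot.camera_model('wrist');print({k:(np.round(v,4).tolist() if not isinstance(v,str) else v) for k,v in m.items()})"
python3 -m jog '[[0,2,-3,0,0,0,-1.7],[0,4,-6,0,0,0,-3.4],[0,6,-9,0,0,0,-5.1],[0,8,-12,0,0,0,-6.8],[0,10,-14,0,0,0,-8.5]]'
python3 -m jog '[[0,0.5,-2,0,0,0,-1.7],[0,1,-4,0,0,0,-3.4],[0,1.6,-6,0,0,0,-5.1],[0,1.6,-6,0,0,0,-5.1],[0,1.6,-6,0,0,0,-5.1]]'
```

```text
{'fx': 309.7069, 'fy': 309.7069, 'cx': 316.7601, 'cy': 200.1077, 'tool_from_camera': [[1.0, 0.0014, -0.0002, 0.0012], [0.0005, -0.2647, 0.9643, -0.1419], [0.0013, -0.9643, -0.2647, 0.0667], [0.0, 0.0, 0.0, 1.0]]}
time: 1.45
ee_pos: [0.3763, 0.2894, 0.2316]
tcp_rot: [-90.0, -0.0, 21.9]
wrist_force: [1.6, 0.7, -0.1]
opening: 0.0858
time: 1.95
ee_pos: [0.4161, 0.14, 0.2315]
tcp_rot: [-90.0, -0.0, -3.4]
wrist_force: [0.6, 0.5, 0.6]
opening: 0.085
```

```bash

python3 -m jog '[[0,1.3,-1.9,0,0,0,0],[0,2.4,-3.5,0,0,0,0],[0,3.5,-5.3,0,0,0,0],[0,4.6,-7,0,0,0,0],[0,5.6,-8.52,0,0,0,0]]'
python3 -m jog '[[0,0,0,-1,0,0,0],[0,0,0,-1.66,0,0,0],[0,0,0,-1.66,0,0,0]]'
cat > wr.py <<'E'
from h import *
def wpix(pt,o):   # world->wrist pixel
    m=bot.camera_model("wrist"); T=np.array(m["tool_from_camera"]); Rt=R.from_euler("xyz",o["tcp_rot"],degrees=True).as_matrix()
    c=T[:3,:3].T@(Rt.T@(np.array(pt)-o["ee_pos"])-T[:3,3]); r=np.hypot(c[0],c[1]); th=np.arctan2(r,c[2])
    return np.array([m["cx"]+m["fx"]*th*c[0]/r, m["cy"]+m["fy"]*th*c[1]/r])
def wray(u,v,o,z): # pixel -> world at height z
    m=bot.camera_model("wrist"); T=np.array(m["tool_from_camera"]); Rt=R.from_euler("xyz",o["tcp_rot"],degrees=True).as_matrix()
    a=np.array([(u-m["cx"])/m["fx"],(v-m["cy"])/m["fy"]]); th=np.linalg.norm(a); s=np.sin(th)/max(th,1e-9)
    d=Rt@T[:3,:3]@np.array([a[0]*s,a[1]*s,np.cos(th)]); c=np.array(o["ee_pos"])+Rt@T[:3,3]
    return c+d*(z-c[2])/d[2]
E
python3 - <<'E'
from wr import *
import json
o=obs(); p,d=bot.camera("wrist"); np.savez("w1.npz",p=p,ee_pos=o["ee_pos"],tcp_rot=o["tcp_rot"])
print([wpix(q,o) for q in[(.5595,.0538,.088),(.5558,-.006,.088),(.5521,-.0659,.088)]])
print([wpix(q,o) for q in[(.5595,.0538,.026),(.5558,-.006,.026),(.5521,-.0659,.026)]])
u,v=wpix((.5558,-.006,.088),o).astype(int); a,b=max(v-75,0),max(u-100,0); print(a,b)
cv2.imwrite("pics/w1.png",cv2.resize(p[a:a+150,b:b+200,::-1],None,fx=4,fy=4,interpolation=cv2.INTER_CUBIC))
E
```

```text
time: 2.45
ee_pos: [0.5543, -0.0676, 0.2312]
tcp_rot: [-90.0, -0.0, -3.0]
wrist_force: [0.2, -0.3, 0.4]
opening: 0.0859
time: 2.75
ee_pos: [0.5526, -0.0662, 0.1869]
tcp_rot: [-90.0, 0.3, -3.1]
wrist_force: [-0.8, 0.4, 0.5]
opening: 0.0851
{'time': 2.75, 'q': [-6.8386, 5.4383, 5.6517, 90.4743, 0.0167, 86.2721], 'ee_pos': [0.5526, -0.0662, 0.1869], 'tcp_rot': [-89.9664, 0.2593, -3.1106], 'wrist_force': [-0.7886, 0.3833, 0.466], 'opening': 0.0851}
[array([317.10393429,  50.93472503]), array([316.41470474, 126.92494873]), array([315.7815169, 201.9066187])]
[array([317.3158853,  64.2111885]), array([316.76482096, 124.94423582]), array([316.24130037, 185.19452722])]
51 216
```

View pics/w1.png

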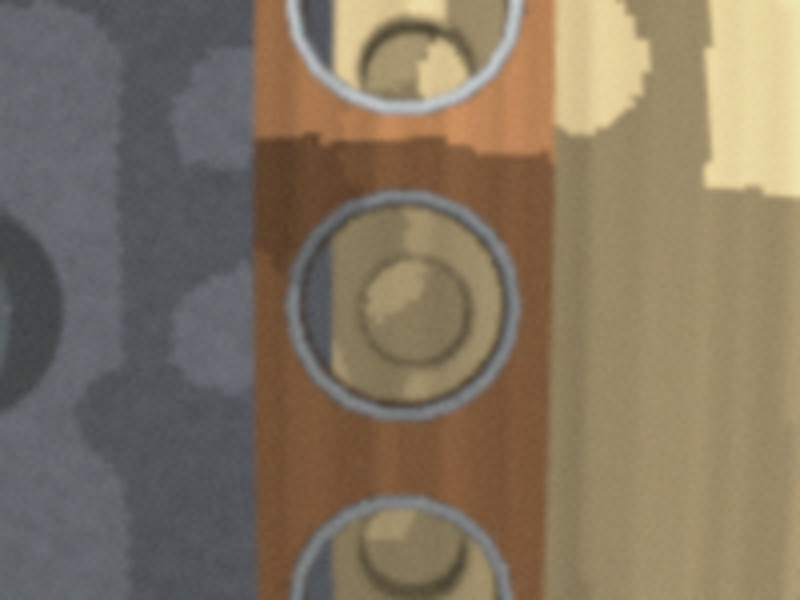

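The wrist view shows the middle eyelet centred at crop (404,305) and, inside it, the blind hole at crop (416,311). So the board shift can be measured directly.

```bash
python3 - <<'E'
from wr import *
f=np.load("w1.npz"); o=dict(ee_pos=f["ee_pos"],tcp_rot=f["tcp_rot"])
c=lambda x,y:(216+(x-1.5)/4,51+(y-1.5)/4)
e=wray(*c(404,305),o,.088); h=wray(*c(416,311),o,.026); s=R.from_euler("z",3.5,degrees=True).apply(h-e)
print(e,h,"shift rack frame",s)
for k in(60,0,-60):
    v=R.from_euler("z",-3.5,degrees=True).apply([0,k/1e3,0]); print(k,"eye",(e+v)[:2],"hole",(h+v)[:2])
E
```

```text
[ 0.55596397 -0.00596975  0.088     ] [ 0.55839261 -0.00949819  0.026     ] shift rack frame [ 0.00263952 -0.0033736  -0.062     ]
60 eye [0.55962688 0.05391834] hole [0.56205552 0.0503899 ]
0 eye [ 0.55596397 -0.00596975] hole [ 0.55839261 -0.00949819]
-60 eye [ 0.55230106 -0.06585783] hole [ 0.5547297  -0.06938628]
```

```bash

python3 -m jog '[[0,-1,1.5,0.2,0,0,0],[0,-2,3.2,0.2,0,0,0],[0,-3.2,5,0.2,0,0,-0.08],[0,-4.3,6.5,0.2,0,0,-0.08],[0,-5.3,8,0.2,0,0,-0.08]]'
python3 -m jog '[[0,-0.5,0.75,0,0,0,0],[0,-0.5,0.75,0,0,0,0],[0,-0.5,0.75,0,0,0,0]]'
```

```text
time: 3.3
ee_pos: [0.419, 0.1347, 0.1965]
tcp_rot: [-89.9, -0.1, -3.5]
wrist_force: [1.1, 0.4, 0.2]
opening: 0.0855
time: 3.6
ee_pos: [0.408, 0.1521, 0.1962]
tcp_rot: [-90.0, -0.1, -3.5]
wrist_force: [-0.0, -0.7, 0.5]
opening: 0.0857
```

```bash

python3 -m jog '[[0,0,0,-1.5,0,0,0],[0,0,0,-3,0,0,0],[0,0,0,-3.8,0,0,0],[0,0,0,-3.8,0,0,0],[0.5,0,0,-3.8,0,0,0]]' 40
python3 -m jog '[[1,0,0,0,0,0,0],[1,0,0,0,0,0,0],[1,0,0,0,0,0,0],[1,0,0,0,0,0,0],[1,0,0,0,0,0,0]]'
python3 -m jog '[[1,0,0,0,0,0,0],[1,0,0,0,0,0,0],[1,0,0,1,0,0,0],[1,0,0,2,0,0,0],[1,0,0,2,0,0,0]]'
```

```text
time: 4.1
ee_pos: [0.4086, 0.1507, 0.1008]
tcp_rot: [-90.0, -0.0, -3.7]
wrist_force: [0.7, 0.5, 0.9]
opening: 0.0731
time: 4.6
ee_pos: [0.4082, 0.1512, 0.1007]
tcp_rot: [-90.0, -0.0, -3.6]
wrist_force: [-1.8, -0.1, 5.1]
opening: 0.0227
time: 5.1
ee_pos: [0.4094, 0.1515, 0.1531]
tcp_rot: [-89.9, -0.3, -3.7]
wrist_force: [0.4, 0.1, 0.3]
opening: 0.0233
```

```bash

python3 -m jog '[[1,0,0,1.5,0,0,0],[1,0.6,-0.4,2.7,0,0,0],[1,2,-1.5,2.7,0,0,0],[1,3.4,-2.6,2.7,0,0,0],[1,4.6,-3.4,2.7,0,0,0]]'
python3 -m jog '[[1,1,-0.4,0,0,0,0],[1,1.52,-0.66,0,0,0,0],[1,1.52,-0.66,0,0,0,0],[1,1.52,-0.66,0,0,0,0],[1,1.52,-0.66,0,0,0,0]]'
python3 - <<'E'
from wr import *
o=obs(); p,d=bot.camera("wrist"); np.savez("w2.npz",p=p,ee_pos=o["ee_pos"],tcp_rot=o["tcp_rot"])
cv2.imwrite("pics/w2.png",p[:,:,::-1])
E
```

```text
time: 5.6
ee_pos: [0.5245, 0.0645, 0.2169]
tcp_rot: [-90.0, -0.0, -3.7]
wrist_force: [0.2, -0.1, 0.0]
opening: 0.0229
time: 6.1
ee_pos: [0.5604, 0.05, 0.2173]
tcp_rot: [-90.0, 0.0, -3.6]
wrist_force: [-0.0, 0.1, 0.0]
opening: 0.0232
{'time': 6.1, 'q': [5.0918, 6.4661, 10.1287, 93.6771, 0.0056, 98.7177], 'ee_pos': [0.5604, 0.05, 0.2173], 'tcp_rot': [-89.9966, 0.0152, -3.6259], 'wrist_force': [-0.0048, 0.0885, 0.0097], 'opening': 0.0232}
```

View pics/w2.png

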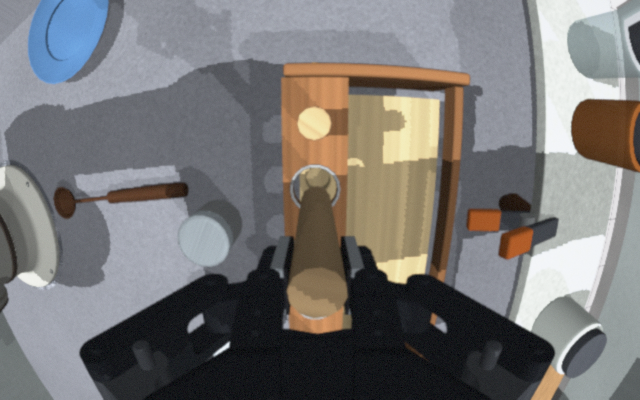

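The bar hangs straight in the grip at (317,250), over the eyelet at (315,185). Next I lower it through.

```bash

python3 -m jog '[[1,0.07,0,0,0,0,0],[1,0.07,0,-0.8,0,0,0],[1,0.07,0,-1.8,0,0,0],[1,0.07,0,-2.8,0,0,0],[1,0.07,0,-3.4,0,0,0]]'
python3 -m jog '[[1,0,0,-0.1,0,0,0],[1,0,0,-0.2,0,0,0],[1,0,0,-0.25,0,0,0],[1,0,0,-0.3,0,0,0],[1,0,0,-0.3,0,0,0]]'
```

```text
time: 6.65
ee_pos: [0.562, 0.0498, 0.1306]
tcp_rot: [-90.0, 0.1, -3.6]
wrist_force: [-0.3, -0.0, -0.4]
opening: 0.0227
time: 7.15
ee_pos: [0.5631, 0.0495, 0.1254]
tcp_rot: [-90.0, -0.0, -3.7]
wrist_force: [-0.8, 0.2, 0.3]
opening: 0.023
```

```bash

python3 -m jog '[[1,0,0,-0.05,0,0,0],[1,0,0,-0.1,0,0,0],[1,0,0,-0.15,0,0,0],[1,0,0,-0.15,0,0,0]]'
```

```text
time: 7.55
ee_pos: [0.5628, 0.0495, 0.1208]
tcp_rot: [-90.0, 0.0, -3.7]
wrist_force: [-0.3, -1.6, -1.4]
opening: 0.023
```

Foot is already at about 20 mm, so it's in the hole. Now I push it home.

```bash

python3 -m jog '[[1,0,0,-0.15,0,0,0],[1,0,0,-0.3,0,0,0],[1,0,0,-0.4,0,0,0],[1,0,0,-0.5,0,0,0],[1,0,0,-0.5,0,0,0]]'
python3 -m jog '[[1,0,0,-0.06,0,0,0],[1,0,0,-0.12,0,0,0],[1,0,0,-0.12,0,0,0]]'
```

```text
time: 8.05
ee_pos: [0.5627, 0.0495, 0.108]
tcp_rot: [-90.0, 0.0, -3.7]
wrist_force: [-0.8, -1.2, -1.8]
opening: 0.0232
time: 8.35
ee_pos: [0.563, 0.0495, 0.1067]
tcp_rot: [-90.0, -0.1, -3.7]
wrist_force: [-3.2, -1.5, 7.1]
opening: 0.0231
```

```bash

python3 -m jog '[[0.3,0,0,0.06,0,0,0],[0,0,0,0.06,0,0,0],[0,0,0,0.06,0,0,0],[0,0,0,0.06,0,0,0],[0,0,0,1,0,0,0]]'
python3 -m jog '[[0,0,0,1.4,0,0,0],[0,0,0,2.7,0,0,0],[0,-0.9,1.6,2.7,0,0,0],[0,-1.8,3.1,2.7,0,0,0],[0,-2.8,4.7,2.7,0,0,0]]'
python3 -m jog '[[0,-0.9,1.5,0,0,0,0],[0,-1.9,3.1,0,0,0,0],[0,-2.8,4.7,0,0,0,0],[0,-3.7,6.1,0,0,0,0],[0,-3.8,6.2,0,0,0,0]]'
python3 -m jog '[[0,0,0,0,0,0,0],[0,0,0,0,0,0,0]]'
```

```text
time: 8.85
ee_pos: [0.5613, 0.0494, 0.1276]
tcp_rot: [-90.0, 0.3, -3.7]
wrist_force: [-0.4, -0.2, -0.4]
opening: 0.0852
time: 9.35
ee_pos: [0.4923, 0.1679, 0.1981]
tcp_rot: [-90.0, -0.0, -3.7]
wrist_force: [0.6, 1.0, -0.0]
opening: 0.0856
time: 9.85
ee_pos: [0.3956, 0.3251, 0.1979]
tcp_rot: [-90.0, 0.0, -3.4]
wrist_force: [0.3, -0.8, -0.3]
opening: 0.0852
time: 10.05
ee_pos: [0.3982, 0.3215, 0.198]
tcp_rot: [-90.0, -0.0, -3.7]
wrist_force: [-0.2, -0.4, -0.2]
opening: 0.0857
```

```bash

python3 -m jog '[[0,0,0,-1.5,0,0,0],[0,0,0,-3,0,0,0],[0,0,0,-3.88,0,0,0],[0,0,0,-3.88,0,0,0],[0.5,0,0,-3.88,0,0,0]]' 40
python3 -m jog '[[1,0,0,0,0,0,0],[1,0,0,0,0,0,0],[1,0,0,0,0,0,0],[1,0,0,0,0,0,0],[1,0,0,0,0,0,0]]'
python3 -m jog '[[1,0,0,0,0,0,0],[1,0,0,0,0,0,0],[1,0,0,1.5,0,0,0],[1,0,0,3.3,0,0,0],[1,0,0,5,0,0,0]]'
python3 -m jog '[[1,0.7,-1.6,1.6,0,0,0],[1,1.5,-3.2,1.6,0,0,0],[1,2.3,-4.8,1.6,0,0,0],[1,3.1,-6.4,1.6,0,0,0],[1,3.9,-8,1.6,0,0,0]]'
python3 -m jog '[[1,0.7,-1.5,0,0,0,0],[1,1.5,-3.1,0,0,0,0],[1,2.3,-4.6,0,0,0,0],[1,2.54,-5.26,0,0,0,0],[1,2.54,-5.26,0,0,0,0]]'
python3 -m jog '[[1,0,0,0,0,0,0],[1,0,0,0,0,0,0]]'
```

```text
time: 10.55
ee_pos: [0.3985, 0.3212, 0.1017]
tcp_rot: [-90.0, -0.0, -3.7]
wrist_force: [0.7, 0.4, 0.5]
opening: 0.0733
time: 11.05
ee_pos: [0.3979, 0.3224, 0.102]
tcp_rot: [-89.9, -0.0, -3.6]
wrist_force: [-1.5, -0.4, 4.1]
opening: 0.0233
time: 11.55
ee_pos: [0.3975, 0.3218, 0.2277]
tcp_rot: [-90.0, 0.0, -3.6]
wrist_force: [1.3, 0.2, -0.0]
opening: 0.0232
time: 12.05
ee_pos: [0.4959, 0.1204, 0.2664]
tcp_rot: [-90.0, -0.0, -3.6]
wrist_force: [1.6, -0.1, -0.8]
opening: 0.0231
time: 12.55
ee_pos: [0.5593, -0.0114, 0.2655]
tcp_rot: [-90.0, 0.1, -3.8]
wrist_force: [0.9, 0.3, 0.2]
opening: 0.0231
time: 12.75
ee_pos: [0.5585, -0.0084, 0.2663]
tcp_rot: [-90.0, -0.0, -3.6]
wrist_force: [-0.8, -0.5, 0.0]
opening: 0.0231
```

```bash

python3 -m jog '[[1,0.02,-0.02,-1.5,0,0,0],[1,0.02,-0.02,-3,0,0,0],[1,0.02,-0.02,-4.2,0,0,0],[1,0.02,-0.02,-5.4,0,0,0],[1,0.02,-0.02,-5.4,0,0,0]]'
python3 -m jog '[[1,0,0,-0.1,0,0,0],[1,0,0,-0.2,0,0,0],[1,0,0,-0.3,0,0,0],[1,0,0,-0.4,0,0,0],[1,0,0,-0.4,0,0,0]]'
```

```text
time: 13.25
ee_pos: [0.5573, -0.0087, 0.1274]
tcp_rot: [-90.0, 0.3, -3.6]
wrist_force: [-0.4, 0.2, 0.0]
opening: 0.0236
time: 13.75
ee_pos: [0.5594, -0.01, 0.1211]
tcp_rot: [-90.0, -0.0, -3.7]
wrist_force: [-0.6, 0.3, 0.6]
opening: 0.0229
```

Foot is at about 19 mm with no force, so it's in the hole. I push it down.

```bash

python3 -m jog '[[1,0,0,-0.15,0,0,0],[1,0,0,-0.3,0,0,0],[1,0,0,-0.4,0,0,0],[1,0,0,-0.5,0,0,0],[1,0,0,-0.5,0,0,0]]'
python3 -m jog '[[1,0,0,-0.06,0,0,0],[1,0,0,-0.11,0,0,0],[1,0,0,-0.11,0,0,0]]'
```

```text
time: 14.25
ee_pos: [0.5593, -0.01, 0.1084]
tcp_rot: [-90.0, 0.0, -3.7]
wrist_force: [0.5, 1.2, 0.6]
opening: 0.023
time: 14.55
ee_pos: [0.5598, -0.01, 0.108]
tcp_rot: [-90.0, -0.1, -3.7]
wrist_force: [-4.2, 1.3, 13.6]
opening: 0.0229
```

```bash

python3 -m jog '[[0.3,0,0,0.06,0,0,0],[0,0,0,0.06,0,0,0],[0,0,0,0.06,0,0,0],[0,0,0,0.06,0,0,0],[0,0,0,1,0,0,0]]'
python3 -m jog '[[0,0,0,1.4,0,0,0],[0,0,0,2.7,0,0,0],[0,-0.9,-1.6,2.7,0,0,0],[0,-1.8,-3.1,2.7,0,0,0],[0,-2.8,-4.7,2.7,0,0,0]]'
python3 -m jog '[[0,-0.9,-1.6,0,0,0,0],[0,-1.8,-3.2,0,0,0,0],[0,-2.6,-4.8,0,0,0,0],[0,-3.4,-6.2,0,0,0,0],[0,-3.5,-6.4,0,0,0,0]]'
python3 -m jog '[[0,0,0,0,0,0,0],[0,0,0,0,0,0,0]]'
python3 m.py | grep -E "barTops|tinTops"
```

```text
time: 15.05
ee_pos: [0.5578, -0.01, 0.1278]
tcp_rot: [-90.0, 0.3, -3.7]
wrist_force: [0.3, 0.6, -0.4]
opening: 0.0854
time: 15.55
ee_pos: [0.4887, -0.1282, 0.1981]
tcp_rot: [-90.0, -0.0, -3.6]
wrist_force: [0.3, -1.0, 1.1]
opening: 0.0853
time: 16.05
ee_pos: [0.3998, -0.2904, 0.1981]
tcp_rot: [-90.0, 0.0, -3.9]
wrist_force: [1.5, 0.7, -0.7]
opening: 0.0854
time: 16.25
ee_pos: [0.4022, -0.2869, 0.1981]
tcp_rot: [-90.0, 0.0, -3.6]
wrist_force: [-0.3, -0.1, 0.2]
opening: 0.0854
top barTops 117 [420. 139.] mean [ 0.6697 -0.3201  0.1413] mid [ 0.6732 -0.325   0.1427] ext [0.043 0.04  0.017]
top barTops 80 [244. 179.] mean [0.5631 0.1126 0.1445] mid [0.5632 0.1136 0.1432] ext [0.022 0.024 0.016]
top barTops 77 [270. 180.] mean [0.563  0.0504 0.1448] mid [0.5635 0.0509 0.1439] ext [0.022 0.022 0.013]
top barTops 78 [295. 182.] mean [ 0.559  -0.0103  0.1452] mid [ 0.5591 -0.0101  0.1434] ext [0.023 0.022 0.015]
top barTops 74 [342. 186.] mean [ 0.5486 -0.1257  0.1446] mid [ 0.5485 -0.125   0.1426] ext [0.022 0.022 0.013]
top barTops 37 [406. 248.] mean [ 0.401  -0.2824  0.1391] mid [ 0.4014 
[... 466 characters left out ...]
143 ] ext [0.049 0.045 0.018]
scene barTops 72 [306. 167.] mean [ 0.5512 -0.1238  0.1444] mid [ 0.5482 -0.1268  0.1424] ext [0.027 0.025 0.016]
scene barTops 88 [331. 188.] mean [ 0.5626 -0.009   0.1442] mid [ 0.5616 -0.0114  0.1422] ext [0.022 0.026 0.016]
scene barTops 89 [346. 199.] mean [0.5653 0.0526 0.1447] mid [0.5632 0.0503 0.1426] ext [0.023 0.026 0.016]
scene barTops 94 [364. 212.] mean [0.567  0.1152 0.1444] mid [0.5651 0.1128 0.1424] ext [0.022 0.024 0.017]
scene tinTops 230 [336. 174.] mean [ 0.4327 -0.1386  0.0704] mid [ 0.427  -0.1413  0.0687] ext [0.065 0.061 0.013]
scene tinTops 280 [368. 197.] mean [0.4396 0.0022 0.0704] mid [ 0.436  -0.001   0.0687] ext [0.06  0.06  0.013]
```

```bash

python3 -m jog '[[0,0,-0.04,-1.5,0,0,0],[0,0,-0.04,-3,0,0,0],[0,0,-0.04,-3.88,0,0,0],[0,0,-0.04,-3.88,0,0,0],[0.5,0,-0.04,-3.88,0,0,0]]' 40
python3 -m jog '[[1,0,0,0,0,0,0],[1,0,0,0,0,0,0],[1,0,0,0,0,0,0],[1,0,0,0,0,0,0],[1,0,0,0,0,0,0]]'
python3 -m jog '[[1,0,0,0,0,0,0],[1,0,0,0,0,0,0],[1,0,0,1.5,0,0,0],[1,0,0,3.3,0,0,0],[1,0,0,5,0,0,0]]'
python3 -m jog '[[1,0.8,1.2,1.6,0,0,0],[1,1.8,2.6,1.6,0,0,0],[1,2.8,4.1,1.6,0,0,0],[1,3.9,5.6,1.6,0,0,0],[1,5,7.1,1.6,0,0,0]]'
python3 -m jog '[[1,1.15,1.62,0,0,0,0],[1,1.15,1.62,0,0,0,0],[1,1.15,1.62,0,0,0,0],[1,1.15,1.62,0,0,0,0]]'
```

```text
time: 16.9
ee_pos: [0.4022, -0.288, 0.102]
tcp_rot: [-90.0, -0.0, -3.6]
wrist_force: [-0.0, -0.5, 0.6]
opening: 0.0734
time: 17.4
ee_pos: [0.402, -0.2888, 0.1023]
tcp_rot: [-90.1, -0.0, -3.7]
wrist_force: [-2.0, 0.4, 6.2]
opening: 0.0231
time: 17.9
ee_pos: [0.4015, -0.2883, 0.228]
tcp_rot: [-90.0, 0.0, -3.7]
wrist_force: [1.1, -0.4, -0.2]
opening: 0.0232
time: 18.4
ee_pos: [0.5277, -0.1094, 0.2666]
tcp_rot: [-90.0, -0.0, -3.7]
wrist_force: [-0.1, -0.8, -0.5]
opening: 0.0232
time: 18.8
ee_pos: [0.5553, -0.071, 0.2664]
tcp_rot: [-90.0, 0.0, -3.7]
wrist_force: [0.1, 0.4, -1.0]
opening: 0.0232
```

```bash

python3 -m jog '[[1,0,0.02,-1.5,0,0,0],[1,0,0.02,-3,0,0,0],[1,0,0.02,-4.2,0,0,0],[1,0,0.02,-5.3,0,0,0],[1,0,0.02,-5.3,0,0,0]]'
python3 -m jog '[[1,0,0,-0.1,0,0,0],[1,0,0,-0.2,0,0,0],[1,0,0,-0.3,0,0,0],[1,0,0,-0.4,0,0,0],[1,0,0,-0.4,0,0,0]]'
```

```text
time: 19.3
ee_pos: [0.5531, -0.0711, 0.1304]
tcp_rot: [-90.0, 0.3, -3.8]
wrist_force: [-0.6, 0.7, -0.3]
opening: 0.0228
time: 19.8
ee_pos: [0.5557, -0.07, 0.1239]
tcp_rot: [-90.0, -0.0, -3.7]
wrist_force: [-0.3, 0.0, -0.7]
opening: 0.0232
```

```bash

python3 -m jog '[[1,0,0,-0.12,0,0,0],[1,0,0,-0.24,0,0,0],[1,0,0,-0.24,0,0,0]]'
python3 -m jog '[[1,0,0,-0.15,0,0,0],[1,0,0,-0.3,0,0,0],[1,0,0,-0.4,0,0,0],[1,0,0,-0.4,0,0,0]]'
python3 -m jog '[[1,0,0,-0.06,0,0,0],[1,0,0,-0.09,0,0,0],[1,0,0,-0.09,0,0,0]]'
```

```text
time: 20.1
ee_pos: [0.5554, -0.0699, 0.1172]
tcp_rot: [-90.0, 0.0, -3.6]
wrist_force: [-0.1, 0.6, -0.8]
opening: 0.0233
time: 20.5
ee_pos: [0.5557, -0.0699, 0.1083]
tcp_rot: [-90.0, -0.0, -3.7]
wrist_force: [-1.0, 0.7, 5.1]
opening: 0.0229
time: 20.8
ee_pos: [0.5561, -0.07, 0.1082]
tcp_rot: [-90.0, -0.2, -3.7]
wrist_force: [-5.3, 1.0, 18.3]
opening: 0.0233
```

```bash

python3 -m jog '[[0.3,0,0,0.06,0,0,0],[0,0,0,0.06,0,0,0],[0,0,0,0.06,0,0,0],[0,0,0,0.06,0,0,0],[0,0,0,1,0,0,0]]'
python3 -m jog '[[0,0,0,1.4,0,0,0],[0,0,0,2.8,0,0,0],[0,-1,-0.6,2.8,0,0,1.6],[0,-2,-1.2,2.8,0,0,3.2],[0,-3,-1.8,2.8,0,0,4.8]]'
python3 -m jog '[[0,-1,-0.5,0,0,0,1.6],[0,-2,-1.1,0,0,0,3.2],[0,-2.08,-1.1,0,0,0,4.8],[0,-2.08,-1.1,0,0,0,6.4],[0,-2.08,-1.1,0,0,0,8]]'
python3 -m jog '[[0,0,0,0,0,0,1.6],[0,0,0,0,0,0,3.2],[0,0,0,0,0,0,4.8],[0,0,0,0,0,0,5.2],[0,0,0,0,0,0,5.2]]'
python3 m.py | grep -E "barTops|tinTops"
```

```text
time: 21.3
ee_pos: [0.554, -0.0698, 0.1275]
tcp_rot: [-90.0, 0.3, -3.7]
wrist_force: [-0.3, -0.9, -0.1]
opening: 0.0854
time: 21.8
ee_pos: [0.4799, -0.1153, 0.2004]
tcp_rot: [-90.0, 0.0, 20.7]
wrist_force: [-0.0, -0.3, 0.5]
opening: 0.0854
time: 22.3
ee_pos: [0.4284, -0.1427, 0.2005]
tcp_rot: [-90.0, -0.0, 60.6]
wrist_force: [0.3, -0.6, 0.2]
opening: 0.0851
time: 22.8
ee_pos: [0.4286, -0.1424, 0.2003]
tcp_rot: [-90.0, -0.0, 86.4]
wrist_force: [0.5, -0.6, 0.3]
opening: 0.0856
top barTops 118 [420. 138.] mean [ 0.6708 -0.3184  0.1406] mid [ 0.6757 -0.325   0.1419] ext [0.043 0.041 0.016]
top barTops 79 [244. 179.] mean [0.5632 0.1129 0.1446] mid [0.5633 0.1134 0.1424] ext [0.022 0.024 0.014]
top barTops 76 [270. 180.] mean [0.5629 0.0505 0.1455] mid [0.5635 0.0509 0.1453] ext [0.023 0.022 0.011]
top barTops 77 [295. 182.] mean [ 0.5592 -0.0107  0.1452] mid [ 0.5593 -0.0101  0.1429] ext [0.022 0.022 0.017]
top barTops 76 [319. 183.] mean [ 0.5553 -0.0695  0.1451] mid [ 0.5554 -0.0687  0.1427] ext [0.022 0.022 0.016]
top barTops 75 [342. 186.] mean [ 0.5486 -0.1254  0.1452] mid [ 0.5486 
[... 353 characters left out ...]
143 ] ext [0.026 0.026 0.017]
scene barTops 81 [318. 177.] mean [ 0.5573 -0.0663  0.1443] mid [ 0.5557 -0.0693  0.1426] ext [0.025 0.03  0.017]
scene barTops 83 [331. 188.] mean [ 0.5622 -0.0082  0.1446] mid [ 0.5605 -0.0116  0.1427] ext [0.027 0.027 0.017]
scene barTops 88 [346. 199.] mean [0.5654 0.0524 0.1447] mid [0.5635 0.0485 0.1429] ext [0.026 0.027 0.017]
scene barTops 96 [364. 212.] mean [0.5665 0.1153 0.1442] mid [0.5645 0.1135 0.1423] ext [0.025 0.023 0.016]
scene tinTops 228 [336. 174.] mean [ 0.4326 -0.1387  0.0706] mid [ 0.4297 -0.1418  0.0689] ext [0.062 0.059 0.014]
scene tinTops 278 [368. 197.] mean [0.4394 0.0025 0.0704] mid [ 0.4357 -0.0012  0.0689] ext [0.061 0.061 0.014]
```

All three bars stand level with the glued ones, and the tin is under the gripper. I grasp it.

```bash

python3 -m jog '[[0,0,0,-1.5,0,0,0],[0,0,0,-3,0,0,0],[0,0,0,-4.5,0,0,0],[0,0,0,-6,0,0,0],[0,0,0,-7.1,0,0,0]]'
python3 -m jog '[[0,0,0,0,0,0,0],[1,0,0,0,0,0,0],[1,0,0,0,0,0,0],[1,0,0,0,0,0,0],[1,0,0,0,0,0,0]]' 45
python3 -m jog '[[1,0,0,0,0,0,0],[1,0,0,0,0,0,0],[1,0,0,0.4,0,0,0],[1,0,0,0.8,0,0,0],[1,0,0,0.8,0,0,0]]'
```

```text
time: 23.45
ee_pos: [0.4276, -0.1421, 0.0206]
tcp_rot: [-89.9, -0.0, 86.3]
wrist_force: [0.1, -0.6, -0.3]
opening: 0.0854
time: 23.95
ee_pos: [0.4299, -0.1429, 0.0252]
tcp_rot: [-90.2, 0.1, 86.3]
wrist_force: [-0.7, 0.5, 7.6]
opening: 0.059
time: 24.45
ee_pos: [0.4296, -0.1428, 0.045]
tcp_rot: [-90.1, 0.0, 86.3]
wrist_force: [0.7, 0.2, -2.1]
opening: 0.0592
```

```bash

python3 -m jog '[[1,0,0,1.2,0,0,0],[1,0,0,2.6,0,0,0],[1,0,0,4,0,0,0],[1,0,0,5.4,0,0,0],[1,0,0,6.4,0,0,0]]'
python3 -m jog '[[1,0.8,0.3,0,0,0,0],[1,2.2,0.8,0,0,0,0],[1,3.7,1.3,0,0,0,0],[1,5.2,1.8,0,0,0,0],[1,6.7,2.3,0,0,0,0]]'
python3 -m jog '[[1,1,0.4,0,0,0,0],[1,1.56,0.57,0,0,0,0],[1,1.56,0.57,0,0,0,0],[1,1.56,0.57,0,0,0,0],[1,1.56,0.57,0,0,0,0]]'
python3 - <<'E'
from wr import *
o=obs(); p,d=bot.camera("scene"); cv2.imwrite("pics/s3.png",p[:,:,::-1])
E
```

```text
time: 24.95
ee_pos: [0.4288, -0.1425, 0.2055]
tcp_rot: [-90.1, 0.0, 86.3]
wrist_force: [0.4, -1.2, -3.6]
opening: 0.0587
time: 25.45
ee_pos: [0.5975, -0.0843, 0.2028]
tcp_rot: [-90.0, 0.0, 86.3]
wrist_force: [0.9, -0.5, -2.4]
opening: 0.0593
time: 25.95
ee_pos: [0.6344, -0.0711, 0.2033]
tcp_rot: [-90.0, 0.0, 86.3]
wrist_force: [1.1, 0.2, -3.9]
opening: 0.059
{'time': 25.95, 'q': [-6.3903, 17.0563, 20.9191, 93.8713, -0.0069, -2.7104], 'ee_pos': [0.6344, -0.0711, 0.2033], 'tcp_rot': [-89.9912, 0.0065, 86.3201], 'wrist_force': [1.1428, 0.2022, -3.9164], 'opening': 0.059}
```

View pics/s3.png

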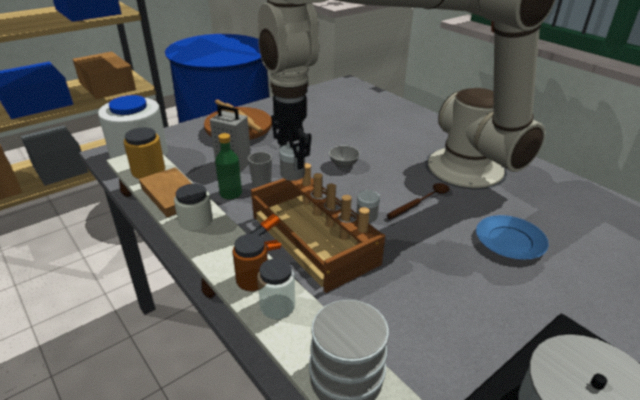

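The tin hangs upright at (288,160), above the bay and clear of the five bars. I lower it.

```bash

python3 -m jog '[[1,0.05,0,-1.2,0,0,0],[1,0.05,0,-2.6,0,0,0],[1,0.05,0,-4,0,0,0],[1,0.05,0,-5.2,0,0,0],[1,0.05,0,-5.8,0,0,0]]'
python3 -m jog '[[1,0,0,0,0,0,0],[1,0,0,-0.1,0,0,0],[1,0,0,-0.2,0,0,0],[1,0,0,-0.3,0,0,0],[1,0,0,-0.3,0,0,0]]'
```

```text
time: 26.5
ee_pos: [0.6344, -0.071, 0.0555]
tcp_rot: [-89.8, -0.0, 86.3]
wrist_force: [-0.2, 0.5, -2.4]
opening: 0.0591
time: 27.0
ee_pos: [0.6369, -0.0708, 0.0514]
tcp_rot: [-90.1, 0.0, 86.3]
wrist_force: [0.2, -0.6, -1.7]
opening: 0.0592
```

```bash

python3 -m jog '[[1,0,0,-0.04,0,0,0],[1,0,0,-0.08,0,0,0],[1,0,0,-0.08,0,0,0]]'
```

```text
time: 27.3
ee_pos: [0.6369, -0.0708, 0.0513]
tcp_rot: [-90.2, 0.0, 86.3]
wrist_force: [-4.6, 1.1, 13.0]
opening: 0.0592
```

```bash

python3 -m jog '[[1,0,0,0.06,0,0,0],[0.3,0,0,0.06,0,0,0],[0,0,0,0.06,0,0,0],[0,0,0,0.06,0,0,0],[0,0,0,0.06,0,0,0]]'
python3 -m jog '[[0,0,0,1,0,0,0],[0,0,0,2.5,0,0,0],[0,0,0,4,0,0,0],[0,0,0,5.5,0,0,0],[0,0,0,6,0,0,0]]'
python3 -m jog '[[0,-1.6,0.6,0,0,0,0],[0,-3.2,1.1,0,0,0,0],[0,-4.8,1.7,0,0,0,0],[0,-6.4,2.2,0,0,0,0],[0,-8.08,2.8,0,0,0,0]]'
python3 -m jog '[[0,0,0,0,0,0,0],[0,0,0,0,0,0,0]]'
cat > t.py <<'E'
from wr import *
o=obs()
for n in("top","scene"):
    p,d=bot.camera(n); P=cloud(n,d); cv2.imwrite(f"pics/{n}_t.png",p[:,:,::-1])
    for r in bot.regions_of(n,"tin0_center"):
        q=P[r["pixels"]&(d>0)]; 
        if len(q)<30: continue
        z=np.percentile(q[:,2],90); t=q[abs(q[:,2]-z)<.006]; print(n,round(r["conf"],2),np.round(r["point"]),"z",round(z,3),np.round((np.percentile(t,2,0)+np.percentile(t,98,0))/2,4),np.round(np.ptp(t,axis=0),3))
E
python3 t.py; python3 m.py | grep tinT
```

```text
time: 27.8
ee_pos: [0.6363, -0.0707, 0.0497]
tcp_rot: [-90.0, -0.0, 86.3]
wrist_force: [0.1, 0.2, 0.2]
opening: 0.0853
time: 28.3
ee_pos: [0.6374, -0.0709, 0.2045]
tcp_rot: [-90.3, 0.0, 86.3]
wrist_force: [0.4, -0.3, -0.1]
opening: 0.0853
time: 28.8
ee_pos: [0.4327, -0.0004, 0.1991]
tcp_rot: [-90.0, -0.0, 86.3]
wrist_force: [-0.5, 1.1, 0.9]
opening: 0.0858
time: 29.0
ee_pos: [0.4341, -0.0005, 0.2002]
tcp_rot: [-90.1, 0.0, 86.4]
wrist_force: [0.3, -0.1, 0.3]
opening: 0.0856
{'time': 29.0, 'q': [-0.0641, -11.4395, -9.0496, 92.3134, -0.0048, 3.5489], 'ee_pos': [0.4341, -0.0005, 0.2002], 'tcp_rot': [-90.0766, 0.0001, 86.387], 'wrist_force': [0.3134, -0.0709, 0.3289], 'opening': 0.0856}
top 0.98 [161. 336.] z 0.098 [ 0.6309 -0.1153  0.0961] [0.06  0.059 0.011]
scene 0.92 [205. 285.] z 0.098 [ 0.6319 -0.1146  0.0967] [0.063 0.059 0.01 ]
scene 0.19 [225. 340.] z 0.098 [ 0.6196 -0.0088  0.0963] [0.186 0.353 0.012]
scene tinTops 280 [368. 197.] mean [0.4399 0.0023 0.0701] mid [ 0.4364 -0.0007  0.0687] ext [0.061 0.063 0.013]
```

The placed tin has been knocked about 44 mm sideways (to y -0.115). It still stands upright in the bay with clearance. Tin A is unmoved, so I grasp it.

```bash

python3 -m jog '[[0,0.03,0,-1.5,0,0,0],[0,0.03,0,-3,0,0,0],[0,0.03,0,-4.5,0,0,0],[0,0.03,0,-6,0,0,0],[0,0.03,0,-7.1,0,0,0]]'
python3 -m jog '[[0,0,0,0,0,0,0],[1,0,0,0,0,0,0],[1,0,0,0,0,0,0],[1,0,0,0,0,0,0],[1,0,0,0,0,0,0]]' 45
python3 -m jog '[[1,0,0,0,0,0,0],[1,0,0,0,0,0,0],[1,0,0,0.4,0,0,0],[1,0,0,0.8,0,0,0],[1,0,0,0.8,0,0,0]]'
```

```text
time: 29.85
ee_pos: [0.4343, -0.0009, 0.0199]
tcp_rot: [-89.9, 0.0, 86.3]
wrist_force: [0.2, -0.0, 0.2]
opening: 0.0854
time: 30.35
ee_pos: [0.4366, -0.0008, 0.0246]
tcp_rot: [-90.2, -0.0, 86.3]
wrist_force: [0.0, 0.2, 7.9]
opening: 0.0591
time: 30.85
ee_pos: [0.4361, -0.0007, 0.0445]
tcp_rot: [-90.1, -0.0, 86.3]
wrist_force: [0.8, -0.1, -2.2]
opening: 0.059
```

```bash

python3 -m jog '[[1,0,0,1.2,0,0,0],[1,0,0,2.6,0,0,0],[1,0,0,4,0,0,0],[1,0,0,5.4,0,0,0],[1,0,0,6.4,0,0,0]]'
python3 -m jog '[[1,0.8,0.2,0,0,0,0],[1,2.2,0.5,0,0,0,0],[1,3.7,0.9,0,0,0,0],[1,5.2,1.2,0,0,0,0],[1,6.7,1.6,0,0,0,0]]'
python3 -m jog '[[1,1,0.3,0,0,0,0],[1,1.6,0.4,0,0,0,0],[1,1.6,0.4,0,0,0,0],[1,1.6,0.4,0,0,0,0],[1,1.6,0.4,0,0,0,0]]'
python3 -m jog '[[1,0.03,0,-1.2,0,0,0],[1,0.03,0,-2.6,0,0,0],[1,0.03,0,-4,0,0,0],[1,0.03,0,-5.2,0,0,0],[1,0.03,0,-5.8,0,0,0]]'
python3 -m jog '[[1,0,0,0,0,0,0],[1,0,0,-0.1,0,0,0],[1,0,0,-0.2,0,0,0],[1,0,0,-0.3,0,0,0],[1,0,0,-0.3,0,0,0]]'
```

```text
time: 31.35
ee_pos: [0.4353, -0.0007, 0.205]
tcp_rot: [-90.1, -0.0, 86.3]
wrist_force: [-0.0, 0.1, -2.0]
opening: 0.0589
time: 31.85
ee_pos: [0.604, 0.0396, 0.2023]
tcp_rot: [-90.0, 0.0, 86.3]
wrist_force: [-0.2, -0.1, -2.4]
opening: 0.0591
time: 32.35
ee_pos: [0.6419, 0.0491, 0.2028]
tcp_rot: [-90.0, 0.0, 86.3]
wrist_force: [0.6, 1.3, -2.5]
opening: 0.0594
time: 32.85
ee_pos: [0.6414, 0.0489, 0.0552]
tcp_rot: [-89.8, 0.0, 86.3]
wrist_force: [-1.0, 0.3, -1.5]
opening: 0.0592
time: 33.35
ee_pos: [0.6438, 0.0493, 0.0507]
tcp_rot: [-90.1, -0.0, 86.3]
wrist_force: [-0.2, 0.3, -1.6]
opening: 0.0589
```

```bash

python3 -m jog '[[1,0,0,-0.03,0,0,0],[1,0,0,-0.06,0,0,0],[1,0,0,-0.06,0,0,0]]'
python3 -m jog '[[1,0,0,0.04,0,0,0],[0.3,0,0,0.04,0,0,0],[0,0,0,0.04,0,0,0],[0,0,0,0.04,0,0,0],[0,0,0,0.04,0,0,0]]'
python3 -m jog '[[0,0,0,1,0,0,0],[0,0,0,2.5,0,0,0],[0,0,0,4,0,0,0],[0,0,0,5.5,0,0,0],[0,0,0,7,0,0,0]]'
python3 -m jog '[[0,-1.6,0.6,0,0,0,0],[0,-3.2,1.5,0,0,0,0],[0,-4.8,2.7,0,0,0,0],[0,-6.4,4,0,0,0,0],[0,-8,5.4,0,0,0,0]]'
python3 -m jog '[[0,-1,1.5,0,0,0,0],[0,-2,3,0,0,0,0],[0,-2,3,0,0,0,0],[0,-2,3,0,0,0,0]]'
python3 t.py; python3 m.py | grep -E "top barTops|tinT"; python3 -c "
import cv2
a=cv2.imread('pics/top_t.png');b=cv2.imread('pics/scene_t.png')
cv2.imwrite('pics/fin.png',cv2.hconcat([cv2.resize(a[110:290,210:510],None,fx=1.3,fy=1.3),cv2.resize(b[110:290,190:450],None,fx=1.5,fy=1.3)]))"
```

```text
time: 33.65
ee_pos: [0.6438, 0.0493, 0.0507]
tcp_rot: [-90.1, -0.0, 86.3]
wrist_force: [-3.6, 0.2, 9.2]
opening: 0.0588
time: 34.15
ee_pos: [0.6432, 0.0493, 0.0492]
tcp_rot: [-90.0, 0.0, 86.3]
wrist_force: [0.1, -0.4, 0.4]
opening: 0.0854
time: 34.65
ee_pos: [0.6431, 0.0493, 0.2259]
tcp_rot: [-90.0, 0.0, 86.3]
wrist_force: [0.2, 0.4, -0.5]
opening: 0.0855
time: 35.15
ee_pos: [0.4452, 0.1818, 0.2244]
tcp_rot: [-90.0, -0.0, 86.3]
wrist_force: [0.8, 1.7, 0.2]
opening: 0.0853
time: 35.55
ee_pos: [0.3963, 0.2569, 0.2246]
tcp_rot: [-90.0, 0.0, 86.5]
wrist_force: [0.7, -0.9, 0.3]
opening: 0.085
{'time': 35.55, 'q': [32.9581, -5.7685, -1.3593, 94.4023, -0.0143, 36.463], 'ee_pos': [0.3963, 0.2569, 0.2246], 'tcp_rot': [-90.0141, 0.0074, 86.4951], 'wrist_force': [0.6641, -0.9053, 0.2813], 'opening': 0.085}
top 0.62 [160. 338.] z 0.098 [ 0.6298 -0.114   0.0963] [0.057 0.059 0.01 ]
scene 0.64 [205. 286.] z 0.099 [ 0.6326 -0.1151  0.0967] [0.058 0.06  0.009]
top barTops 127 [421. 138.] mean [ 0.6704 -0.3205  0.1404] mid [ 0.6759 -0.3255  0.1427] ext [0.044 0.045 0.017]
top barTops 77 [244. 179.] mean [0.5633 0.113  0.1452] mid [0.5631 0.1135 0.1438] ext [0.022 0.024 0.016]
top barTops 77 [270. 180.] mean [0.563  0.0501 0.1447] mid [0.5633 0.0509 0.1418] ext [0.024 0.022 0.015]
top barTops 78 [295. 182.] mean [ 0.5591 -0.0108  0.1448] mid [ 0.5592 -0.0101  0.1418] ext [0.022 0.022 0.015]
top barTops 79 [319. 184.] mean [ 0.5548 -0.0688  0.145 ] mid [ 0.5549 -0.0687  0.1426] ext [0.022 0.022 0.016]
top barTops 76 [342. 186.] mean [ 0.5485 -0.1254  0.1444] mid [ 0.5485 -0.1248  0.1428] ext [0.022 0.022 0.017]
```

View pics/fin.png

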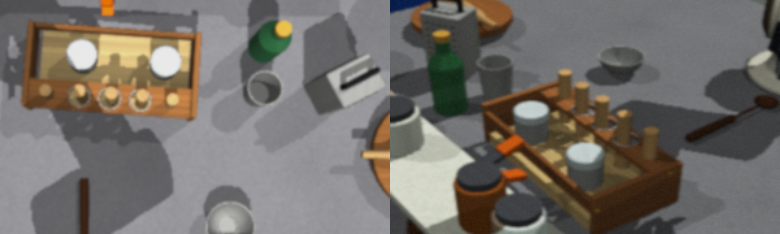

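Both tins stand upright on the board behind the five level bars. The bystanders haven't moved, and the initial views show no third tin. I hand the job in.

```bash
python3 -c "
from workcell import bot
print(bot.job_done())"
```

```text
the job is handed in; nothing more can be done
None
```

All three loose bars are back in the rack and both steel dabbas stand upright on the bottom board behind them. I handed the job in at about 36 s on the robot's clock; it reported no verdict.

- **Bars:** A look straight down the middle eyelet showed the hidden hole, with the board about 2.6 mm off in the rack's x and -3.4 mm in its y. Each bar went into its hole on the first try without a spiral search. They came to rest with their feet about 6 mm above the counter. The depth images show their tops level with the glued bars.
- **Dabbas:** Only two were there, and I moved them after all three bars were seated. After I placed the first one it was found about 44 mm further to the right. I think that was the announced knock. It was still upright and clear of the panel and bars, so I left it.
- **Last checks:** The final picture shows both dabbas upright in the bay and the tumbler, bottle and grater in place, by eye. The gripper was open and clear of everything.
- **Checks that fell short:** In the last check the detector reported only the first dabba in both views, so the second is confirmed by the picture and by contact when I set it down. The depth readings put the first dabba's top at about 98 mm instead of the expected 94; the same readings were about 5 mm high for it on the counter.

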